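# Pry open the desk height control and snap its knob cap home

### The job

Use the thin pry blade, not the fingers, to lever open the cover of the desk's height control, leaving the cover standing open, and lay the tool back down on the desk. Then set the orange knob cap on the bare stud inside and press it down through the click until it sits fully home, and keep pressing: finish with the gripper still holding the cap pushed firmly down on its seat. Leave the other things on the desk where they are.

Things in the scene. Friction and masses are not known exactly. Their poses are not given: they have to be found in the camera images.
- pod: Height control box fixed on the desk: black open-topped tray 120 x 120 mm, walls 5 mm thick, inner floor 8 mm above the desk. Origin at the centre of its underside, +x from front wall to back wall (hinge side). A 25 mm high paddle lever juts out to y = -79 mm. Side and back walls reach 44 mm, the front wall (at x = -60 to -55 mm) only 34 mm, which leaves a 10 mm high, 110 mm wide slot under the closed cover for the blade.
- cover (a joint): Opening angle of the cover, rad: 0 shut, about 1.57 upright, 2.0 the stop, leaning back. The hinge line runs along the pod's y at pod x = +58 mm, z = 44 mm. Its friction hinge (0.05 N m) holds the cover at any angle; lifting it near its front edge takes about 1 N.
- cover_panel: The flat grey cover plate, 118 x 120 x 4 mm with an orange mark near its front edge; origin on the hinge line at the plate's underside, the plate extends 118 mm along its own -x. Shut, it lies over the whole tray, its underside 44 mm above the desk.
- cover_edge (a point): Middle of the cover's front lower edge, opposite the hinge (44 mm above the desk when shut).
- seat: Aluminium disc, 32 mm across, around the foot of the stud, inside the pod at pod x = -10 mm, y = 0; origin at the centre of its top face, 12 mm above the desk. The cap's rim must end up pressed on it.
- stud_base (a point): Point on the stud's vertical axis level with the seat's top face. The steel stud is 11 mm thick and 16 mm tall above it with a tapered tip; four sprung brass balls stick out of it (to 9.5 mm from the axis, centres 7.2 mm above the seat).
- cap: Loose orange knob cap standing upright on the desk, round, 36 mm across (34 mm in its lower 19 mm), 30 mm tall, about 40 g, hollow below: mouth 15 mm wide with a 3 mm thick lip, wider bore inside, 19 mm deep. Origin at the centre of its underside. Its yaw does not matter.
- cap_top (a point): Centre of the cap's flat top, 30 mm above its underside. The click: pushed down over the stud, the cap meets the balls with its rim about 11 mm above the seat, the push rises to 8 to 13 N, then drops and turns into a downward pull as the lip passes the balls; the cap must still travel several mm further down onto the seat.
- pry: Loose pry tool lying flat: blue handle 90 x 16 x 18 mm (long axis x, from x = -45 to +45 mm) with a stiff steel blade 65 long, 18 wide, 2.5 mm thick sticking out to +x (x = 45 to 110 mm), centred 9 mm above the handle's underside. About 60 g. Origin at the centre of the handle's underside.
- pry_grip (a point): Near the tool's centre of mass, on the handle at x = +12 mm, mid-height (9 mm).
- pry_tip (a point): Middle of the blade's tip, x = +110 mm from the tool's origin, 9 mm above its underside.
- controller: Matte grey game controller, 150 x 110 x 50 mm, loose bystander. Origin at the centre of its underside.
- woodbox: Small wooden box, 84 x 114 x 62 mm, loose bystander. Origin at the centre of its underside.
- cup: Stainless steel cup, 76 mm across, 90 mm tall, loose bystander. Origin at the centre of its underside.
- phonestand: White plastic phone stand, 90 x 75 mm, 103 mm tall, loose bystander. Origin at the centre of its underside.
- paperweight: Round glass paperweight, 74 mm across, 47 mm tall, loose bystander. Origin at the centre of its underside.
Not all that is in view belongs to the job. There is more than one size of the pry; the one meant has the size given above.

How it is judged (in metres and radians):
On the way, in this order (a step that is already met when the one before it is completed fails the run):
1. the blade is levering the cover up (value of joint cover above 0.25 rad and contact force between pry and cover_panel above 0.1 N), for 0.04 s.
2. the cover stands open (value of joint cover above 1.3 rad), for 0.2 s.
3. the pry tool lies on the desk again, let go (height (world z) of pry below 0.02 m and contact force between the fingers and pry below 0.1 N and linear speed of pry below 0.03 m/s), for 0.2 s.
4. the cap has clicked home on the stud (z of cap_top in the frame of stud_base below 0.0325 m and horizontal distance between cap and stud_base below 0.003 m and angle between cap's own z axis and vertical below 0.08 rad), for 0.1 s.
At the end, for the whole second after the job is handed in: Cap upright on the seat (rim within 2.5 mm, axis within 3 mm of the stud), fingers on it (over 2 N) and pressing it on the seat with over 3 N; cover open beyond 1.2 rad; pry tool lying still on the desk (origin below 20 mm), let go (all of step 3 and all of step 4 and contact force between cap and seat above 3 N and contact force between the fingers and cap above 2 N and value of joint cover above 1.2 rad); the arm keeps its last pose, push and grip.
It fails at once if the fingers or arm push the cover instead of the blade before it stands open (value of joint cover below 1 rad and contact force between any of the fingers, the arm and cover_panel above 1 N).
It fails at once if the controller, wooden box, cup, phone stand or paperweight is pushed more than 30 mm from its place (distance of any of controller, woodbox, cup, phonestand, paperweight from where it was at the start of the episode above 0.03 m).
It also fails if it takes over 72 s, if anything falls off the work surface, if the arm or the gripper's body presses on something with over 40 N, if the wrist force passes 120 N, or if a joint passes its speed limit or range.

### The arm

A 6-joint arm with a two-finger parallel gripper is mounted at the origin on the work surface. World frame = base frame: x ahead of the robot, y to its left, z up, the work surface at z = 0. Lengths are in mm, angles in rad, forces in N, time in s.
With the tool pointing down it reaches from about 350 to 975 mm from the base axis. Payload 7.1 kg.
Tool frame: the origin (TCP) lies on the front face of the gripper's body, between the roots of the fingers; the fingertips stand 80 mm ahead of it and the grasp point (between the pads) lies 61 mm ahead of it (env.tips_ahead is the distance from the TCP to the fingertips, in mm); z points along the fingers, y is the line along which they close (so a half turn about z gives the same grasp; the last joint's range is limited). The gripper opens to 88 mm and grips with 3 to 60 N. Pads are 20 mm wide; open, the fingers measure 115 mm over their backs; the gripper's body (75 mm by 178 mm) begins 61 mm behind the grasp point.
Start: joints at [1.298, 0.423, 1.63, -0, 1.089, -0.019], TCP at [156.896, 604.97, 302.675] pointing down, gripper open.
Joint ranges: [-3, 3], [-0.9, 2.11], [0.09, 2.58], [-1.31, 4.45], [0.11, 2.69], [-2.54, 2.54]. Speed limits (rad/s): [2.39, 2.39, 3.01, 3.14, 3.14, 3.14].

### API

Orientations are given as a unit quaternion [x, y, z, w].
In Python, from station import env, set_gripper, viewer, workorder gives the robot as it stands. Calls block until the motion is done:
- env.reach(position, orientation): joint-space move of the TCP to a pose.
- env.move_l(position, rot=None, rate=150, f_stop=None): straight line of the TCP; rot=None keeps the orientation; rate is the mean speed in mm/s. With f_stop (N) it stops when the force on the tool has changed by that much, and returns True; else False.
- env.move_joints(angles): joint-space move.
- set_gripper(opening): finger opening in mm; the grip force is fixed at half the most; returns when the fingers have stopped.
- env.hold(seconds).
- env.ik(position, orientation): joint angles nearest the present ones, or None.
- env.read_state(): the state.
- viewer.camera(name): name is "side" or "top"; returns the picture (384x512x3 uint8, blue, green, red); there is no depth.
- viewer.camera_params(name): a dict with "fx", "fy", "cx", "cy" (pixels), "pose" (4x4, takes a point from camera to world coordinates). Camera axes: x right, y up, looking along -z (the intrinsics and any distortion apply to the point x, -y, -z); pixel columns grow to the right and rows downward; lengths in mm; the calibration is good to about 2 mm. A picture is of the moment at which its call begins. camera_params takes no time and is no camera call.
A pose or a line that the arm cannot do raises env.IKError and nothing moves.
- workorder.sign_off(): hands the job in; it is judged then, once.
The state is a dict: "time_s": time; "qpos": joint angles; "dq": joint speeds; "tau": joint torques, N m; "tool_pos": TCP position; "orientation": TCP orientation; "force": force on the tool from outside, world axes, zero at the start; "wrist_torque": the same for the moment, N m; "width": finger opening in mm; "grip_force": force on a finger pad.
Only numpy, scipy, OpenCV 4.12 (cv2) and the standard library are available. Lean on these libraries where they do the work, as an engineer would, in place of code of your own. Each camera call takes 0.05 s, during which the arm holds its last target. There are 200 camera calls.

## Working session

There is one attempt and no reset: what is moved stays moved. The work goes in short steps, each a Python script; the robot and the scene stay as the last script left them, time stands still between calls to the robot, and variables do not carry over. Pictures are saved under pics/ and viewed, at most 10 in all, crops included, and the job is handed in when it is done.

```bash
ls; mkdir -p pics
python3 - <<'E'
from station import env,set_gripper,viewer,workorder
import cv2,numpy as np
for n in("top","side"):
    im=viewer.camera(n); cv2.imwrite(f"pics/{n}0.png",im)
    p=viewer.camera_params(n); print(n,{k:(np.round(v,4).tolist() if k=="pose" else v) for k,v in p.items()})
s=env.read_state(); print(s)
E
```

```text
pics
top {'fx': 395.9877707570762, 'fy': 395.9877707570762, 'cx': 254.3548136895643, 'cy': 191.37547835251507, 'pose': [[-0.0026, 0.9899, -0.142, 257.8478], [-0.9998, -0.0056, -0.0202, -125.3129], [-0.0208, 0.142, 0.9897, 1566.4431], [0.0, 0.0, 0.0, 1.0]]}
side {'fx': 429.29650484797617, 'fy': 429.29650484797617, 'cx': 249.38962005050382, 'cy': 193.43517012798904, 'pose': [[-0.997, 0.0491, -0.0593, 409.5093], [-0.0759, -0.755, 0.6513, 725.1737], [-0.0127, 0.6539, 0.7565, 1009.5109], [0.0, 0.0, 0.0, 1.0]]}
{'time_s': 0.1, 'qpos': array([ 1.29799152e+00,  4.23742477e-01,  1.63059536e+00,  1.26342678e-05,
        1.08861346e+00, -1.90348294e-02]), 'dq': array([-0.00088697, -0.001108  , -0.00206863, -0.0003724 ,  0.00046098,
       -0.00065728]), 'tau': array([ 2.44187240e-04, -5.45609987e+01, -2.74319923e+01,  6.44855713e-02,
        1.88354863e-02, -1.24535262e-06]), 'tool_pos': array([156.7982109, 604.6099498, 302.0002232]), 'orientation': array([ 1.26547675e-01,  9.91960294e-01, -6.71286209e-04, -1.04310159e-04]), 'force': array([-0.36831261,  0.1838026 , -0.39044885]), 'wrist_torque': array([ 0.00922619, -0.0867327 ,  0.00828161]), 'grip_force': 0.0, 'width': 87.80376827436136}
```

View pics/top0.png

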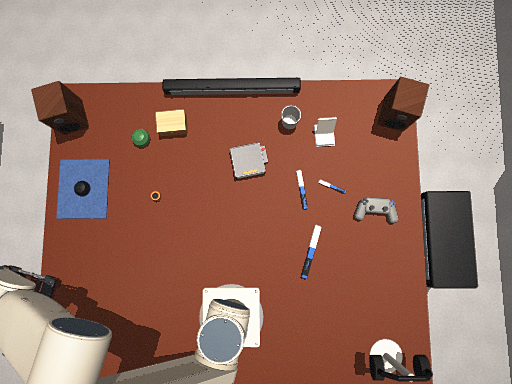

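View pics/side0.png

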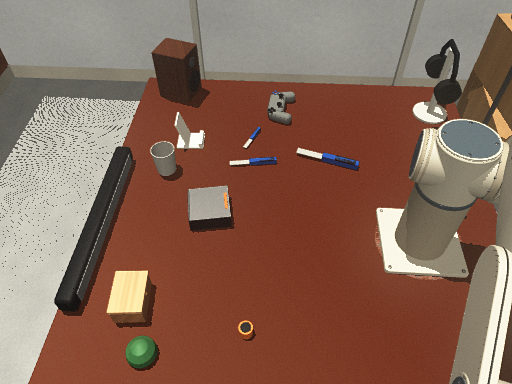

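Top view: the pod is at about (249,161) with its orange mark facing the robot, the cap at (155,196), and three pry tools at (302,190), (332,186) and (312,252). Side view: the pod is at (210,207), the cap at (246,330), and the pries at (253,161), (252,138) and (328,159). Next I'll measure them.

```bash
cat > h.py <<'E'
from station import env,set_gripper,viewer,workorder
import cv2,numpy as np
from scipy.spatial.transform import Rotation as R
def ray(n,uv):
    p=viewer.camera_params(n);P=np.array(p["pose"])
    d=P[:3,:3]@np.array([(uv[0]-p["cx"])/p["fx"],-(uv[1]-p["cy"])/p["fy"],-1]);return P[:3,3],d/np.linalg.norm(d)
def onz(n,uv,z):
    o,d=ray(n,uv);return o+d*(z-o[2])/d[2]
def tri(a,b):
    A=np.zeros((3,3));y=np.zeros(3)
    for n,uv in(("top",a),("side",b)):
        o,d=ray(n,uv);M=np.eye(3)-np.outer(d,d);A+=M;y+=M@o
    return np.linalg.solve(A,y)
def proj(n,X):
    p=viewer.camera_params(n);P=np.array(p["pose"]);c=P[:3,:3].T@(np.array(X)-P[:3,3])
    return np.array([p["cx"]+p["fx"]*c[0]/-c[2],p["cy"]-p["fy"]*c[1]/-c[2]])
E
python3 - <<'E'
from h import *
t=cv2.imread("pics/top0.png");s=cv2.imread("pics/side0.png")
def blobs(n,im,lo,hi,z,mn=8):
    m=cv2.inRange(cv2.cvtColor(im,cv2.COLOR_BGR2HSV),lo,hi)
    k,l,st,c=cv2.connectedComponentsWithStats(m)
    for i in range(1,k):
        if st[i][4]>=mn:
            pts=np.argwhere(l==i)[:,::-1].astype(float)
            X=np.array([onz(n,p,z)[:2] for p in pts]);mu=X.mean(0)
            u=np.linalg.svd(X-mu)[2][0] if len(X)<3000 else np.zeros(2);q=(X-mu)@u
            print(n,st[i],np.round(c[i],1),mu.round(1),"ang",np.degrees(np.arctan2(u[1],u[0])).round(1),"len",np.ptp(q).round(1))
for n,im in(("top",t),("side",s)):
    print("blue");blobs(n,im,(100,120,60),(130,255,255),10)
    print("white");blobs(n,im,(0,0,200),(180,60,255),9,15)
    print("orange");blobs(n,im,(10,120,140),(24,255,255),30,3)
def crop(im,x,y,w,h,W,H):return cv2.resize(im[y:y+h,x:x+w],(W,H),interpolation=cv2.INTER_CUBIC)
a=np.hstack([crop(t,225,135,50,50,400,300*400//400),crop(t,290,165,70,52,400,300)])
b=np.hstack([crop(s,180,178,60,45,400,300),crop(s,226,312,40,30,400,300)])
cv2.imwrite("pics/c1.png",np.vstack([a,b]))
E
```

```text
blue
top [ 59 160  50  35 186] [ 81.5 168.3] [579.4 605.2] ang -82.7 len 207.0
top [ 65 171   7   6  12] [ 68.8 172.7] [561.8 656. ] ang 60.7 len 30.4
top [330 185  10   5  24] [334.  186.9] [ 497.5 -409.4] ang 70.9 len 36.0
top [ 93 186  15  32  76] [103.1 205.8] [426.9 508.9] ang 168.5 len 131.6
top [299 186   6   9  36] [301.8 190.2] [ 484.8 -281.7] ang -169.4 len 32.1
top [ 57 196  35  22  95] [ 67.4 211.8] [403.3 651.3] ang 65.4 len 160.9
top [ 83 197   5   8  12] [ 84.9 200.3] [448.9 583.5] ang 173.0 len 29.2
top [303 204   5   5  18] [304.6 206.3] [ 420.6 -291.3] ang -157.1 len 17.6
top [307 247   8  12  63] [310.3 252.6] [ 240.5 -309.8] ang 163.7 len 40.7
top [301 274   6   5  20] [303.8 276. ] [ 151.4 -282.6] ang -108.7 len 21.6
whiteTraceback (most recent call last):
  File "<stdin>", line 14, in <module>
  File "<stdin>", line 9, in blobs
  File "h.py", line 8, in onz
    o,d=ray(n,uv);return o+d*(z-o[2])/d[2]
        ~~~^^^^^^
  File "h.py", line 5, in ray
    p=viewer.camera_params(n);P=np.array(p["pose"])
ValueError: time passes only in moves, steps and waits
```

```bash
sed -i 's/p=viewer.camera_params(n)/p=CP[n]/' h.py; sed -i '3a CP={n:viewer.camera_params(n) for n in ("top","side")}' h.py
python3 - <<'E'
from h import *
t=cv2.imread("pics/top0.png");s=cv2.imread("pics/side0.png")
def edges(n,im,roi):
    x,y,w,h=roi;hsv=cv2.cvtColor(im,cv2.COLOR_BGR2HSV)[y:y+h,x:x+w]
    # not-desk mask: desk is dark red
    m=((hsv[...,0]>12)&(hsv[...,0]<170)|(hsv[...,1]<90)).astype(np.uint8)
    k,l,st,c=cv2.connectedComponentsWithStats(m)
    for i in range(1,k):
        if st[i][4]<25: continue
        pts=np.argwhere(l==i)[:,::-1]+[x,y]
        X=np.array([onz(n,p,9)[:2] for p in pts]);mu=X.mean(0)
        u=np.linalg.svd(X-mu)[2][0];q=(X-mu)@u
        print(n,st[i],mu.round(1),"ang",np.degrees(np.arctan2(u[1],u[0])).round(1),"len",np.ptp(q).round(1),"ends",(mu+u*q.min()).round(1),(mu+u*q.max()).round(1))
edges("top",t,(290,165,65,48));edges("side",s,(225,122,60,48))
edges("top",t,(290,215,40,70));edges("side",s,(290,142,75,30))
def crop(im,x,y,w,h,W,H):return cv2.resize(im[y:y+h,x:x+w],(W,H),interpolation=cv2.INTER_CUBIC)
a=np.hstack([crop(t,222,135,52,39,400,300),crop(t,290,165,64,48,400,300)])
b=np.hstack([crop(s,180,180,60,45,400,300),crop(s,226,312,40,30,400,300)])
cv2.imwrite("pics/c1.png",np.vstack([a,b]))
E
```

```text
top [  6   5  12  39 197] [ 494.  -280.2] ang -170.6 len 156.6 ends [ 567.3 -268.1] [ 412.9 -293.7]
top [ 28  14  28  14 111] [ 502.1 -398.3] ang -113.5 len 114.4 ends [ 524.1 -347.8] [ 478.3 -452.7]
side [ 18   5  18  21 108] [ 497.8 -396.6] ang 67.0 len 115.6 ends [ 475.6 -448.9] [ 520.7 -342.5]
side [  5  35  47   9 278] [ 478.9 -278.4] ang 8.8 len 154.1 ends [ 409.9 -289.1] [ 562.2 -265.4]
top [ 11  10  20  54 365] [ 247.6 -311.8] ang 163.2 len 211.1 ends [ 347.2 -341.9] [ 145.1 -280.8]
side [  6   6  64  22 488] [ 232.4 -306.1] ang 163.2 len 208.5 ends [ 343.9 -339.7] [ 144.2 -279.6]
```

View pics/c1.png

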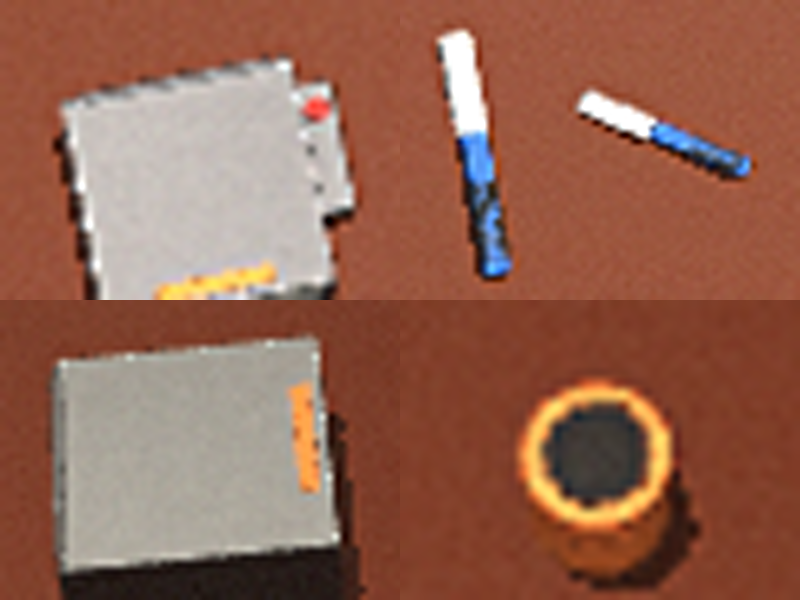

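The tool meant is the middle one: it measures about 155 mm, against 115 and 210 mm for the other two. In the crops the cap stands upright with a dark disc on top. The cover's orange mark faces the robot and the paddle lever is on its right. Now the pod and cap positions.

Run:
```python
from h import *
t=cv2.imread("pics/top0.png");s=cv2.imread("pics/side0.png")
for n,im,(x,y,w,h),rc in(("top",t,(225,135,45,50),(140,180,32,32)),("side",s,(180,178,60,50),(230,312,32,32))):
    hsv=cv2.cvtColor(im,cv2.COLOR_BGR2HSV);g=hsv[y:y+h,x:x+w]
    m=(((g[...,1]<70)&(g[...,2]>105))|((g[...,0]>8)&(g[...,2]>190))).astype(np.uint8)
    m=cv2.morphologyEx(m,cv2.MORPH_CLOSE,np.ones((3,3)));m=cv2.morphologyEx(m,cv2.MORPH_OPEN,np.ones((9,9)))
    c=max(cv2.findContours(m,0,2)[0],key=cv2.contourArea)[:,0]+[x,y]
    X=np.array([onz(n,p,48)[:2] for p in c],np.float32);print(n,"cover",cv2.minAreaRect(X))
    g=hsv[y:y+h,x:x+w];o=np.argwhere((g[...,0]>8)&(g[...,0]<25)&(g[...,1]>120)&(g[...,2]>170))[:,::-1]+[x,y]
    print(" mark",onz(n,o.mean(0),48).round(1))
    x,y,w,h=rc;g=hsv[y:y+h,x:x+w]
    m=((g[...,2]<90)&(g[...,1]<110)).astype(np.uint8);k,l,st,ce=cv2.connectedComponentsWithStats(m)
    for i in range(1,k):
        if st[i][4]>10:print(" dark",st[i],onz(n,ce[i]+[x,y],30).round(1))
    om=((g[...,0]>9)&(g[...,0]<25)&(g[...,1]>110)&(g[...,2]>200)).astype(np.uint8)
    c=max(cv2.findContours(om,0,2)[0],key=cv2.contourArea)[:,0]+[x,y]
    print(" ring",cv2.minEnclosingCircle(np.array([onz(n,p,30)[:2] for p in c],np.float32)))
```

```text
top cover ((602.3827514648438, -74.52311706542969), (124.39134216308594, 136.40272521972656), 9.571913719177246)
 mark [554.3 -76.   48. ]
 dark [12 13  6  5 21] [464.6 298.1  30. ]
 ring ((466.1051940917969, 297.22625732421875), 17.986534118652344)
side cover ((602.0923461914062, -61.115966796875), (119.3088607788086, 119.42089080810547), 11.01889705657959)
 mark [552.7 -70.8  48. ]
 dark [11 11  9  9 72] [464.4 300.9  30. ]
 ring ((464.5688781738281, 301.06988525390625), 17.70758819580078)
```

```bash
cat >> h.py <<'E'
def Q(yaw):
    d=np.array([np.cos(yaw),np.sin(yaw),0]);z=np.array([0,0,-1.]);return R.from_matrix(np.c_[d,np.cross(z,d),z]).as_quat()
def U(yaw):return np.array([np.cos(yaw),np.sin(yaw),0])
def st(*ks):
    s=env.read_state();print({k:np.round(s[k],2) for k in ("time_s","tool_pos","force","wrist_torque","width","grip_force")+ks})
def snap(n,name,roi=None,k=1):
    im=viewer.camera(n)
    c=im if roi is None else im[roi[1]:roi[1]+roi[3],roi[0]:roi[0]+roi[2]]
    cv2.imwrite(f"pics/{name}.png",cv2.resize(c,None,fx=k,fy=k,interpolation=cv2.INTER_CUBIC));return im
PRY=np.radians(9.1);POD=np.radians(10.3);PC=np.array([603.2,-63.7,0]);
E
python3 - <<'E'
from h import *
print(env.tips_ahead)
g=np.array([456,-284.2,0])+28*U(PRY)
set_gripper(50)
print(env.ik(g+[0,0,180],Q(PRY)))
env.reach(g+[0,0,180],Q(PRY)); env.move_l(g+[0,0,100]); print(env.move_l(g+[0,0,82.5],rate=60,f_stop=8)); st()
set_gripper(0); st("qpos")
env.move_l(g+[0,0,160]);st()
a=snap("top","t1");b=snap("side","s1")
def c(im,x,y,w,h):return cv2.resize(im[y:y+h,x:x+w],(400,300),interpolation=cv2.INTER_CUBIC)
cv2.imwrite("pics/m1.png",np.hstack([c(a,250,150,100,75),c(b,205,110,100,75)]))
E
```

```text
80.0
[-5.45731542e-01  4.99459293e-01  1.85462696e+00 -4.44089210e-16
  7.87506398e-01  8.66239823e-01]
False
{'time_s': np.float64(5.29), 'tool_pos': array([ 483.46, -279.68,   82.19]), 'force': array([-0.07,  0.21,  0.66]), 'wrist_torque': array([-0.01,  0.12,  0.02]), 'width': np.float64(49.97), 'grip_force': np.float64(0.0)}
{'time_s': np.float64(5.92), 'tool_pos': array([ 483.72, -279.83,   82.63]), 'force': array([-0.58,  0.32,  0.92]), 'wrist_torque': array([-0.07,  0.22, -0.01]), 'width': np.float64(15.86), 'grip_force': np.float64(29.98), 'qpos': array([-0.55,  0.66,  1.87, -0.  ,  0.6 ,  0.87])}
{'time_s': np.float64(6.58), 'tool_pos': array([ 483.33, -279.59,  159.67]), 'force': array([-0.5 , -0.73, -0.47]), 'wrist_torque': array([-0.02,  0.16,  0.09]), 'width': np.float64(15.85), 'grip_force': np.float64(29.98)}
```

View pics/m1.png

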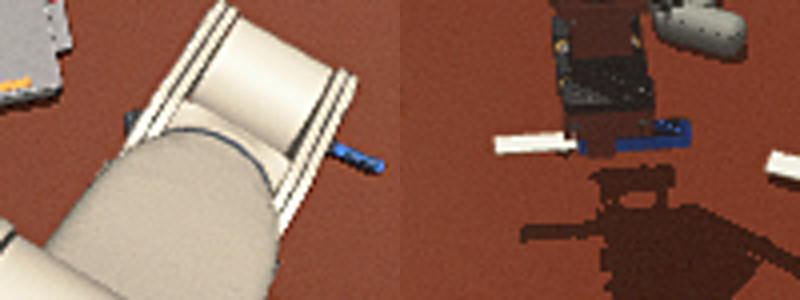

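The pry is held level; in the side view the blade tip is at about (229,146). Next I'll check the tip and insert the blade.

```bash
cat >> h.py <<'E'
def tip(x,z,y=0,yaw=POD): # TCP target to put blade tip centre at pod (x,y,z)
    n=np.array([-np.sin(POD),np.cos(POD),0]);return PC+x*U(POD)+y*n-82*U(yaw)+[0,0,z+73.5]
E
python3 - <<'E'
from h import *
print(onz("side",(228.8,146.5),86.5),proj("side",[564.6,-266.8,86.5]))
env.reach(tip(-95,100),Q(POD)); env.move_l(tip(-95,39),rate=100); env.hold(.2); st()
a=snap("top","t2");b=snap("side","s2")
def c(im,x,y,w,h):return cv2.resize(im[y:y+h,x:x+w],(400,300),interpolation=cv2.INTER_CUBIC)
cv2.imwrite("pics/m2.png",np.hstack([c(a,215,125,80,60),c(b,180,170,80,60)]))
E
```

```text
[ 561.15928125 -259.61432762   86.5       ] [227.95925081 144.89501519]
{'time_s': np.float64(8.43), 'tool_pos': array([429.44, -95.49, 113.06]), 'force': array([0.36, 0.92, 0.05]), 'wrist_torque': array([-0.03,  0.13, -0.05]), 'width': np.float64(15.69), 'grip_force': np.float64(29.98)}
```

View pics/m2.png

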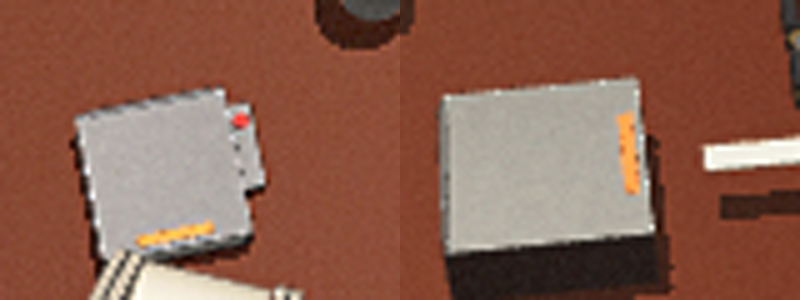

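The tip waits in front of the slot at side (241,202), lined up with the orange mark.

Run:
```python
from h import *
b=cv2.imread("pics/s2.png")
g=cv2.cvtColor(b,cv2.COLOR_BGR2HSV)[190:215,232:262];m=((g[...,1]<50)&(g[...,2]>180))
p=np.argwhere(m)[:,::-1]+[232,190];x0=p[:,0].min()
for x in range(x0,x0+12,3):print(x,p[p[:,0]==x][:,1].min(),p[p[:,0]==x][:,1].max())
c=[x0,p[p[:,0]==x0+1][:,1].mean()]
T=tip(-95,39)+82*U(POD)-[0,0,73.5]
n=np.array([-np.sin(POD),np.cos(POD),0])
for z in(36,39,42):
    X=onz("side",c,z)-PC;print(z,"pod x,y",X@U(POD),X@n,"(side bias y +2.8)")
print(env.move_l(tip(-38,39),rate=50,f_stop=5));env.hold(.1);st()
```

```text
241 199 203
244 199 203
247 199 203
250 199 202
36 pod x,y -96.67285719522422 -0.9365379263760154 (side bias y +2.8)
39 pod x,y -96.5275403478227 1.5649129907824726 (side bias y +2.8)
42 pod x,y -96.3822235004211 4.066363907940957 (side bias y +2.8)
False
{'time_s': np.float64(9.93), 'tool_pos': array([484.8 , -85.19, 112.46]), 'force': array([0.68, 0.06, 0.12]), 'wrist_torque': array([-0.05,  0.14,  0.03]), 'width': np.float64(15.84), 'grip_force': np.float64(29.98)}
```

Run:
```python
from h import *
for th in np.linspace(0.1,0.7,4):
    env.move_l(tip(58-96*np.cos(th),42.75+96*np.sin(th)),rate=60)
st()
b=snap("side","s3",(170,140,120,90),5)
```

```text
{'time_s': np.float64(11.7), 'tool_pos': array([507.82, -81.13, 178.47]), 'force': array([ 0.51,  0.13, -0.54]), 'wrist_torque': array([-0.09,  0.15,  0.03]), 'width': np.float64(16.09), 'grip_force': np.float64(29.98)}
```

View pics/s3.png

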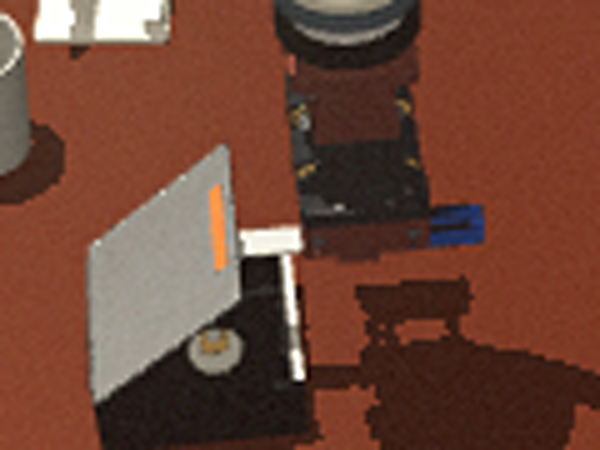

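The side view shows the cover lifted to about 0.7 rad on the blade, with the stud visible on the seat. Continuing the arc.

Run:
```python
from h import *
for th in np.linspace(0.85,1.75,6):
    env.move_l(tip(58-96*np.cos(th),42.75+96*np.sin(th)),rate=80)
st()
snap("side","s4a")
env.move_l(tip(20,137),rate=80); env.move_l(tip(-80,137))
env.reach(np.array([400,-170,150.]),Q(POD))
print(env.move_l([400,-170,83.0],rate=60,f_stop=6));st()
set_gripper(40);env.hold(.3);env.move_l([400,-170,180.]);st()
env.reach(np.array([460,299,200.]),Q(POD))
env.hold(.2)
a=snap("top","t4");b=snap("side","s4")
def c(im,x,y,w,h):return cv2.resize(im[y:y+h,x:x+w],(400,300),interpolation=cv2.INTER_CUBIC)
cv2.imwrite("pics/m4.png",np.vstack([np.hstack([c(a,210,125,120,90),c(b,170,130,160,120)]),np.hstack([c(a,225,125,60,45),c(b,180,175,60,45)])]))
```

```text
{'time_s': np.float64(13.92), 'tool_pos': array([596.61, -64.86, 210.56]), 'force': array([-0.46, -0.43,  0.11]), 'wrist_torque': array([-0.04,  0.15, -0.05]), 'width': np.float64(15.48), 'grip_force': np.float64(29.98)}
True
{'time_s': np.float64(17.26), 'tool_pos': array([ 399.7 , -169.9 ,   82.58]), 'force': array([-0.81,  1.1 ,  4.88]), 'wrist_torque': array([-0.05,  0.18, -0.02]), 'width': np.float64(15.75), 'grip_force': np.float64(29.98)}
{'time_s': np.float64(18.94), 'tool_pos': array([ 399.66, -169.86,  179.63]), 'force': array([ 0.2 , -0.12,  0.53]), 'wrist_torque': array([ 0.02,  0.25, -0.03]), 'width': np.float64(39.9), 'grip_force': np.float64(0.0)}
```

View pics/m4.png

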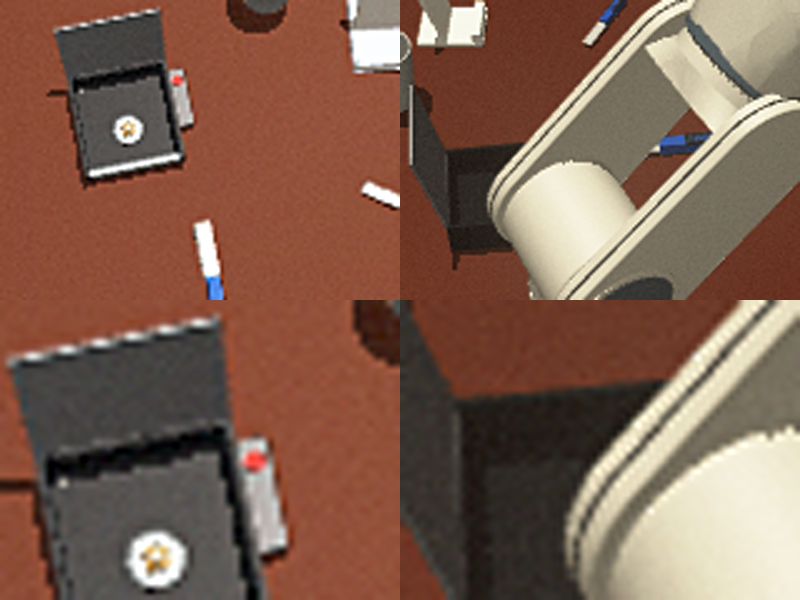

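The cover stands open at about 1.75 rad and the pry lies on the desk; the stud and seat show in the top view at about (248,164). Now I'll measure the seat and pick up the cap.

Run:
```python
from h import *
t=cv2.imread("pics/t4.png")
def seat(n,im,roi,off,k):
    x,y,w,h=roi;g=cv2.cvtColor(im,cv2.COLOR_BGR2HSV)[y:y+h,x:x+w]
    m=((g[...,2]>105)).astype(np.uint8);kk,l,s,c=cv2.connectedComponentsWithStats(m)
    i=1+s[1:,4].argmax();ct=cv2.findContours((l==i).astype(np.uint8),0,2)[0][0][:,0].astype(float)
    X=np.array([onz(n,(p+[x,y])/k+off+(0.5/k-0.5 if k>1 else 0),12)[:2] for p in ct],np.float32)
    print(n,s[i],cv2.minEnclosingCircle(X),cv2.fitEllipse(X)[0],X.mean(0))
seat("top",t,(240,155,18,18),0,1)
s=cv2.imread("pics/s3.png");seat("side",s,(182,322,65,60),np.array([170,140]),5)
n=np.array([-np.sin(POD),np.cos(POD),0]);print("predicted",PC-10*U(POD))
c=np.array([464.9,299.1,0])
env.reach(c+[0,0,200],Q(POD));set_gripper(60)
env.move_l(c+[0,0,110]);print(env.move_l(c+[0,0,85.5],rate=60,f_stop=6));st()
set_gripper(0);st();env.move_l(c+[0,0,150],rate=100);st()
env.reach(PC-10*U(POD)+[0,0,190],Q(POD));env.hold(.2);st()
snap("side","s5");snap("top","t5")
b=cv2.imread("pics/s5.png");cv2.imwrite("pics/m5.png",cv2.resize(b[130:250,150:310],(800,600),interpolation=cv2.INTER_CUBIC))
```

```text
top [ 4  4  9  9 64] ((595.7177124023438, -68.28617858886719), 18.064823150634766) (594.8875732421875, -68.14517974853516) [598.0775  -67.24956]
side [   0    0   59   51 2002] ((598.8661499023438, -66.20446014404297), 23.36275863647461) (593.64208984375, -64.20415496826172) [595.2562   -65.974304]
predicted [593.36114962 -65.48802215   0.        ]
False
{'time_s': np.float64(23.06), 'tool_pos': array([464.75, 299.02,  85.14]), 'force': array([-0.04,  0.04,  0.19]), 'wrist_torque': array([-0.02,  0.1 , -0.01]), 'width': np.float64(59.93), 'grip_force': np.float64(0.0)}
{'time_s': np.float64(23.58), 'tool_pos': array([465.01, 299.17,  85.71]), 'force': array([-0.03,  0.08,  2.07]), 'wrist_torque': array([-0.03,  0.17,  0.03]), 'width': np.float64(35.01), 'grip_force': np.float64(30.0)}
{'time_s': np.float64(24.37), 'tool_pos': array([464.65, 298.95, 149.77]), 'force': array([-0.49,  0.05, -0.96]), 'wrist_torque': array([-0.05,  0.15,  0.02]), 'width': np.float64(35.33), 'grip_force': np.float64(30.0)}
{'time_s': np.float64(26.01), 'tool_pos': array([593.29, -64.35, 189.89]), 'force': array([-0.29, -0.76, -0.26]), 'wrist_torque': array([-0.03,  0.14,  0.03]), 'width': np.float64(34.98), 'grip_force': np.float64(30.0)}
```

View pics/m5.png

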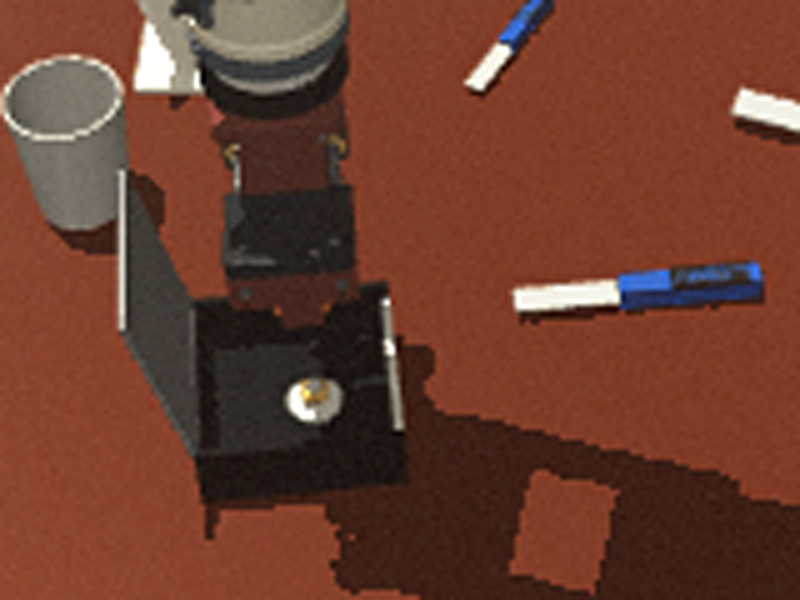

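Side view: the cap is in the gripper above the pod, the seat is fully visible at about (213,210), and the pry is flat on the desk. The pry was laid down at a known TCP, so its blade line shows each camera's y offset.

Run:
```python
from h import *
P0=np.array([399.7,-169.9])
for n,f,roi,sroi in(("top","t4",(262,188,24,22),(240,155,18,18)),("side","s5",(248,184,28,12),(204,203,18,15))):
    im=cv2.imread(f"pics/{f}.png");hsv=cv2.cvtColor(im,cv2.COLOR_BGR2HSV)
    x,y,w,h=roi;g=hsv[y:y+h,x:x+w];p=np.argwhere((g[...,1]<60)&(g[...,2]>170))[:,::-1]+[x,y]
    X=np.array([onz(n,q,10)[:2] for q in p]);mu=X.mean(0);u=np.linalg.svd(X-mu)[2][0];u*=np.sign(u[0])
    d=P0-mu;print(n,len(p),"blade centre",mu.round(1),"yaw",np.degrees(np.arctan2(u[1],u[0])).round(1),"len",np.ptp(X@u).round(1),"lateral bias (cam-robot) svd",(u[1]*d[0]-u[0]*d[1]).round(2), "at POD yaw",(np.sin(POD)*d[0]-np.cos(POD)*d[1]).round(2))
    x,y,w,h=sroi;g=hsv[y:y+h,x:x+w]
    m=((g[...,2]>90)).astype(np.uint8);kk,l,s,c=cv2.connectedComponentsWithStats(m);i=1+s[1:,4].argmax()
    ct=cv2.findContours((l==i).astype(np.uint8),0,2)[0][0][:,0]+[x,y]
    Y=np.array([onz(n,q,12)[:2] for q in ct],np.float32)
    # lower-than-stud check: bounding extents
    print("  seat",s[i],cv2.minEnclosingCircle(Y),cv2.fitEllipse(Y),np.ptp(Y,axis=0))
```

```text
top 81 blade centre [ 448.3 -162.9] yaw 9.8 len 64.8 lateral bias (cam-robot) svd -1.42 at POD yaw -1.83
  seat [ 4  4  9  9 65] ((595.7177124023438, -68.28617858886719), 18.064823150634766) ((595.0453491210938, -68.21343994140625), (34.571128845214844, 35.287445068359375), 154.71633911132812) [32.822876 32.106045]
side 90 blade centre [ 446.9 -157. ] yaw 10.2 len 63.1 lateral bias (cam-robot) svd 4.27 at POD yaw 4.21
  seat [ 3  3 11  9 82] ((593.0413208007812, -63.35782241821289), 17.320819854736328) ((593.3767700195312, -63.99164581298828), (32.78542709350586, 33.799598693847656), 30.382854461669922) [31.771301 31.24189 ]
```

Run:
```python
from h import *
T=np.array([594.2,-67.1,0])
env.move_l(T+[0,0,122],rate=100);env.hold(.5)
P=[]
for i in range(8):P.append(env.read_state()["tool_pos"]);env.hold(.03)
print(np.mean(P,0),np.std(P,0))
print(env.move_l(T+[0,0,110],rate=15,f_stop=3));st();env.hold(.2);st()
```

```text
[594.21294058 -67.09520413 122.06794515] [0.02179283 0.01164463 0.06478829]
False
{'time_s': np.float64(28.66), 'tool_pos': array([594.25, -67.12, 110.05]), 'force': array([-0.03,  0.61, -0.47]), 'wrist_torque': array([-0.04,  0.14,  0.04]), 'width': np.float64(34.93), 'grip_force': np.float64(30.0)}
{'time_s': np.float64(28.86), 'tool_pos': array([594.29, -67.11, 110.13]), 'force': array([ 0.04, -1.1 ,  0.17]), 'wrist_torque': array([0.  , 0.16, 0.02]), 'width': np.float64(35.12), 'grip_force': np.float64(30.0)}
```

Run:
```python
from h import *
T=np.array([594.2,-67.1,0])
for z in (107,105,103,101,99,97.5,96.5,95.5,94.5,93.5):
    env.move_l(T+[0,0,z],rate=20);env.hold(.15);s=env.read_state()
    print(z,s["tool_pos"].round(2),s["force"].round(1),round(float(s["width"]),2))
    if z<99 and s["force"][2]>12: break
```

```text
107 [594.34 -67.2  107.42] [-2.1 -0.2  5.2] 35.16
105 [594.18 -67.17 105.15] [-1.4 -0.7  4.6] 35.18
103 [593.72 -67.13 102.3 ] [-0.7 -1.3 -4.5] 34.63
101 [593.64 -67.05 100.25] [  0.2  -1.4 -12.7] 34.92
99 [594.02 -67.05  99.05] [-1.2 -1.1 -7.4] 35.14
97.5 [594.72 -67.09  97.91] [-0.1 -0.5 -2. ] 34.9
96.5 [594.8  -67.1   97.69] [-3.   0.1  7.2] 35.3
95.5 [594.87 -67.11  97.61] [-4.8  0.4 16.7] 35.31
```

Run:
```python
from h import *
env.hold(.5);st()
snap("side","s6",(150,140,140,105),5)
```

```text
{'time_s': np.float64(32.61), 'tool_pos': array([594.87, -67.1 ,  97.62]), 'force': array([-5.49,  0.86, 16.08]), 'wrist_torque': array([ 0.1 ,  1.04, -0.04]), 'width': np.float64(35.37), 'grip_force': np.float64(30.0)}
```

View pics/s6.png

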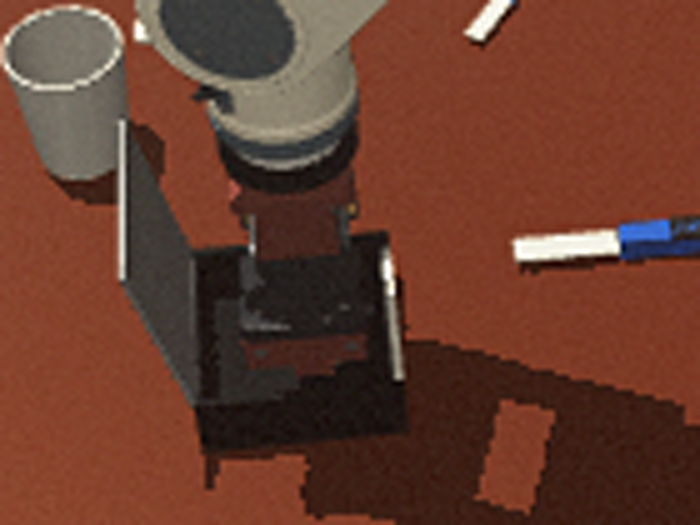

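The cover stands open, the pry lies on the desk at (275,190), and the gripper is pressing the cap in the tray with a steady 16 N at seat height. Handing in.

```bash
python3 -c "
from h import *
print(workorder.sign_off())"
```

```text
the job is handed in; nothing more can be done
None
```

The job is handed in, but no verdict came back: the blade levered the cover open, the pry tool lies back on the desk, and the cap went through the click to seat height with the gripper still pressing it down at about 16 N.

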